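Open the instrument case and switch on the hardness tester in it

TASK

The black instrument case is shut but both its latches are already undone and stick out from its front, which faces to the right. With the fingertips, push a latch tab upward and swing the lid over backward past upright, so that it drops against its back stop and stays open by its own weight; then press the raised round power key of the hardness tester inside fully down and let it go. Nothing is to be gripped or lifted: the tester stays in its recess, the case stays where it stands, and the loose things round it are not disturbed.

Things in the scene. Friction and masses are not known exactly. Their poses are not given: they have to be found in the camera images.
- instrument_case: Black case, 335 (x) by 226 (y) by 74 mm high shut, about 2.3 kg, loose on the worktop. Origin under its middle, z up; the front with latches and handle faces -y (to the right and a little to the robot) at y = -0.106; -x is its end near the robot. Lower half 46 mm high, lid above it flush, so a finger gets only under the latch tabs. Handle to y = -0.126 for x -0.045 to 0.045, z 0.021 to 0.033. Foam inside up to z = 0.041.
- instrument_case_lid (a joint): Lid, rad: 0 shut, grows as its front edge rises and swings back over the rear hinge; back stop at 1.78. Lid mass about 0.36 kg. Balance point near 1.37: below it falls shut, though the stiff hinge can hold it still from about 1.2 to 1.5; beyond 1.55 it falls back to the stop by itself and stays.
- instrument_case_latch_1 (a joint): Latch nearer the robot, rad: 0 hangs against the case front, 1.48 its stop, sticking nearly straight out to the front. Undone at the start (1.05 to 1.4), so it does not hold the lid. A slightly stiff pivot keeps it where it is left; pushed up against its stop it carries the lid with it.
- instrument_case_latch_2 (a joint): Latch farther from the robot, the same as the other.
- near_latch_edge (a point): Middle of the free edge of the nearer latch tab, a steel plate 28 mm wide, 4 mm thick, 25 mm from pivot (on the lid front; case x -0.1, y -0.109, z 0.057 with lid shut) to edge. Pushed up, it first swings to its stop (edge at case y -0.134, z 0.055), then raises the lid: tab and lid turn together about the hinge line, edge 0.256 m from it.
- far_latch_edge (a point): Middle of the free edge of the farther latch tab; as the nearer one, at case x = +0.1.
- lid_hinge (a point): Middle of the lid's hinge line at the back of the case (case coordinates 0, 0.122, 0.0465); the line runs along the case's x axis.
- lid_front (a point): Middle of the lid's upper front edge; on the lid, moves with it, 0.228 m before and 0.0275 m above the hinge line when shut.
- hardness_tester: Grey hardness tester, 76 (x) by 150 (y) by 28 mm, loose, face up in its foam recess in the -x half of the case, under the lid. Origin under its middle, at case (-0.040, 0.007, 0.026), axes as the case's. Display at its back end (+y), six flat fixed rectangular keys, one raised round key at the front end. Upper face 54 mm above the worktop.
- power_key (a joint): The raised round power key, m: 0 up, 0.004 fully down; it springs back. 2 N to start, 4 N at the bottom.
- key_top (a point): Middle of the top of the round power key, 24 mm across, 5 mm proud of the tester's face, about 59 mm above the worktop; at case coordinates (-0.040, -0.040, 0.059), and 0.047 m from the tester's middle towards the case front.
- specimen_a: Mounted specimen, black disc 30 mm across and 20 mm high with a round metal face, standing loose in front of the case between the latches. Origin at the middle of its underside.
- specimen_b: Mounted specimen, black disc 30 mm across and 21 mm high with a square metal face, standing loose beside the other. Origin at the middle of its underside.
- tape_roll: Roll of white label tape, 34 mm across, 48 mm long, lying loose behind the case, clear of the open lid. Origin under its middle.
- tweezers: Steel tweezers, 126 mm long, lying loose in front of the case. Origin under the middle.

How it is judged:
On the way, in this order (a step that is already met when the one before it is completed fails the run):
1. the lid is past upright and leans back towards its stop (value of joint instrument_case_lid above 1.6 rad), for 0.2 s.
2. the power key is pressed down while the lid stands open (value of joint power_key above 0.003 m and value of joint instrument_case_lid above 1.6 rad), for 0.05 s.
At the end, for the whole second after the job is handed in: The lid leans back past upright at more than 1.65 rad and is at rest, the power key is up again after having been pressed, the tester lies in its recess (height within 8 mm), and the case stands flat within 30 mm of where it was (value of joint instrument_case_lid above 1.65 rad and velocity of joint instrument_case_lid between -0.05 and 0.05 rad/s and value of joint power_key below 0.001 m and z of hardness_tester in the frame of instrument_case between 0.02 and 0.034 m and distance of instrument_case from where it was at the start of the episode below 0.03 m and angle between instrument_case's own z axis and vertical below 0.03 rad and linear speed of instrument_case below 0.02 m/s); the robot touches nothing.
It fails at once if the case is pushed more than 40 mm away, or lifted or tipped (distance of instrument_case from where it was at the start of the episode above 0.04 m or angle between instrument_case's own z axis and vertical above 0.15 rad or height (world z) of instrument_case above 0.02 m).
It fails at once if the tester is lifted out of its recess (z of hardness_tester in the frame of instrument_case above 0.04 m).
It fails at once if a loose thing beside the case is moved more than 25 mm or lifted (distance of any of specimen_a, specimen_b, tape_roll, tweezers from where it was at the start of the episode above 0.025 m).
It also fails if it takes over 48 s, if anything falls off the work surface, if the arm or the gripper's body presses on something with over 40 N, if the wrist force passes 120 N, or if a joint passes its speed limit or range.

ROBOT

A 7-joint arm with a two-finger parallel gripper is mounted at the origin on a cart in front of the work surface, level with it; the furniture and walls round the work are solid. World frame = base frame: x ahead of the robot, y to its left, z up, the work surface at z = 0. Lengths are in m, angles in rad, forces in N, time in s.
With the tool pointing down it reaches from about 0.425 to 0.875 m from the base axis. Payload 4.7 kg.
Tool frame: the origin (TCP) lies on the centre line of the jaws, within the pads' length; the fingertips stand 19 mm ahead of it and the grasp point (between the pads) is the TCP; x points along the fingers, z is the direction in which the jaws open and shut, and the axes are right-handed (so a half turn about x gives the same grasp; the last joint's range is limited). The gripper opens to 87 mm and grips with 3 to 60 N. Pads are 19 mm wide; open, the fingers measure 117 mm over their backs; the gripper's body (75 mm by 190 mm) begins 51 mm behind the grasp point.
Start: joints at [-1.13, 0.321, -0.07, 1.45, 0.023, 1.371, -0.057], TCP at [0.269, 0.592, 0.242] pointing down, gripper open.
Joint ranges: [-2.86, 2.86], [-0.3, 2.09], [-1.38, 1.24], [0.06, 2.45], [-1.56, 4.7], [0.09, 2.05], [-2.69, 2.69]. Speed limits (rad/s): [2.57, 2.57, 3.14, 3.14, 3.14, 3.14, 3.14].

INTERFACE

Orientations are given as a rotation vector (axis times angle).
In Python, from bench import get_state, get_image, camera_info, close_job gives the robot as it stands.
- The arm moves only by the tool jog_arm, never from a script. Its argument "targets" is a list of rows, each a list of 7 numbers: the turn, a rotation vector about the tool's x, y, z in degrees, then the shift along the tool's x, y, z in cm, then the finger opening in cm, from 0 to 8.7. In form: [[wx, wy, wz, tx, ty, tz, jaw], ...]. A call has 1 to 10 rows; each row shifts and turns the commanded pose from where the row before left it, along the tool's axes as they then stand; what a row does not reach is not made up. A row lasts 1/8 s, in which the tool goes at most 62.5 mm and 10.7 degrees, less where a joint would pass 70% of its speed; a pose out of reach is approached as far as the arm can. A call is refused whole if a number of a shift passes 6.25 or a number of a turn 10.7, either way. A call with a gripper value outside its range is refused whole. The fingers move at their own pace and stop on an object; "squeeze" is the grip in N (left out, the last holds). Time passes only in rows, so rows that do not move let the fingers close. It gives the time, the measured TCP pose, the force and the opening at its end, in the units of the state.
- get_state(): the state, without advancing time (a new reading comes with each control period).
- get_image(name): name is "side" or "top"; returns (picture, depth): 400x640x3 uint8, red, green, blue; 400x640 float32, m along the optical axis (not along the pixel's ray), 0 where there is no reading.
- camera_info(name): a dict with "intrinsics" (3x3 intrinsics, pixels), "world_from_camera" (4x4, takes a point from camera to world coordinates). Camera axes: x right, y up, looking along -z (the intrinsics and any distortion apply to the point x, -y, -z); pixel columns grow to the right and rows downward; lengths in m; the calibration is good to about 2 mm. A picture is of the moment at which its call begins. camera_info takes no time and is no camera call.
- close_job(): hands the job in, once; it reports no verdict.
The state is a dict: "time": time; "joint_positions": joint angles; "qd": joint speeds; "joint_torque": joint torques, N m; "position": TCP position; "tool_rot": TCP orientation; "ft_force": force on the tool from outside, world axes, zero at the start; "torque": the same for the moment, N m; "grip_width": opening from 0.0 (shut) to 1.0 (fully open).
Only numpy, scipy, OpenCV 4.12 (cv2) and the standard library are available. Lean on these libraries where they do the work, as an engineer would, in place of code of your own. Each camera call takes 0.05 s, during which the arm holds its last target.

## Working session

There is one attempt and no reset: what is moved stays moved. The work goes in short steps, Python scripts to look and compute and a tool call to move; the robot and the scene stay as the last step left them, time stands still between calls to the robot, and variables do not carry over. Pictures are saved under pics/ and viewed, and the job is handed in when it is done.

Besides the shell and the picture viewer there is one more tool, called after "Call:" by a JSON object that holds its "name" and its "arguments", one argument or row to a line. jog_arm: Moves the arm, as the interface text tells. Its arguments: {"type":"object","properties":{"targets":{"type":"array"},"squeeze":{"type":"number"}},"required":["targets"]}

```bash
ls; mkdir -p pics; python3 - <<'E'
from bench import *
import cv2,numpy as np
s=get_state();print(s)
for n in("side","top"):
    im,d=get_image(n);cv2.imwrite(f"pics/{n}0.png",im[:,:,::-1]);np.savez(f"pics/{n}0.npz",im=im,d=d)
    print(n,camera_info(n))
E
```

```text
pics
{'time': 0.0, 'joint_positions': array([-1.12994995,  0.32180982, -0.07007512,  1.45167528,  0.0225941 ,
        1.37078106, -0.05688352]), 'qd': array([ 7.43394040e-04,  1.23219778e-03,  7.68447685e-04, -7.41889477e-04,
        6.04299028e-05,  6.59309049e-04, -1.95466800e-03]), 'joint_torque': array([-7.61686283e-05, -4.91273367e+01, -4.03603585e-01, -3.12541544e+01,
       -6.36838214e-02,  4.33897250e-02,  1.77861148e-04]), 'position': array([0.26887719, 0.59121782, 0.24046981]), 'tool_rot': array([-0.89050466,  1.38293797,  0.88869701]), 'ft_force': array([0.65723453, 0.10924619, 0.43025418]), 'torque': array([ 0.01449359, -0.04544979, -0.01327785]), 'grip_width': 0.9981816275227811}
side {'intrinsics': array([[396.45315646,   0.        , 323.04753033],
       [  0.        , 396.45315646, 204.61145313],
       [  0.        ,   0.        ,   1.        ]]), 'world_from_camera': array([[ 0.93332315,  0.18351028, -0.30859662,  0.28074678],
       [-0.35805849,  0.41230824, -0.83773268, -0.78402997],
       [-0.02649563,  0.89237094,  0.45052424,  0.50510171],
       [ 0.        ,  0.        ,  0.        ,  1.        ]])}
top {'intrinsics': array([[517.32747397,   0.        , 315.88562719],
       [  0.        , 517.32747397, 198.54720508],
       [  0.        ,   0.        ,   1.        ]]), 'world_from_camera': array([[ 0.00495607,  0.99468177, -0.1028767 ,  0.47919922],
       [-0.99997244,  0.00549846,  0.00498931,  0.02115592],
       [ 0.00552844,  0.10284914,  0.9946816 ,  1.39899552],
       [ 0.        ,  0.        ,  0.        ,  1.        ]])}
```

View pics/side0.png

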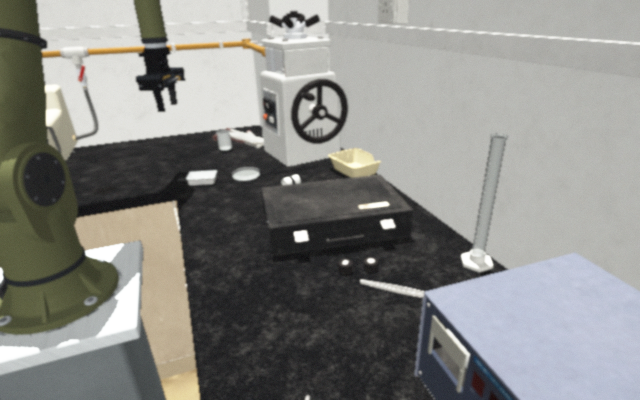

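View pics/top0.png

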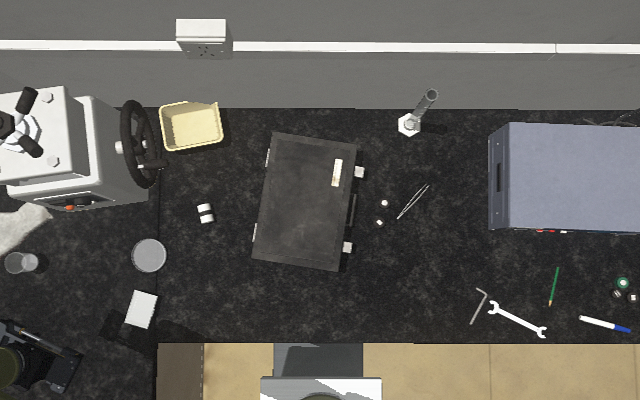

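The side view shows the case (rows 180–255, columns 262–410) with white latch tabs at (301,236) and (388,224). The top view shows the lid with corners near (273,132), (357,147), (338,271), (252,258), latch tabs at (359,172) and (347,247), specimens at (384,203) and (379,223), and tweezers at (413,202). Next I'll measure them.

```bash
cat > h.py <<'E'
import numpy as np,cv2
from bench import *
CI={n:camera_info(n) for n in("side","top")}
def ray(n,u,v):
    K=CI[n]["intrinsics"];T=CI[n]["world_from_camera"]
    p=np.linalg.inv(K)@[u,v,1]; d=T[:3,:3]@[p[0],-p[1],-p[2]]
    return T[:3,3],d
def plane(n,u,v,z):
    o,d=ray(n,u,v);return o+d*(z-o[2])/d[2]
def pt(n,u,v,d):
    o,r=ray(n,u,v);return o+r*d
def proj(n,p):
    K=CI[n]["intrinsics"];T=CI[n]["world_from_camera"]
    c=T[:3,:3].T@(np.asarray(p)-T[:3,3]);q=K@[c[0],-c[1],-c[2]];return q[:2]/q[2]
def tri(u1,v1,u2,v2):
    o1,d1=ray("top",u1,v1);o2,d2=ray("side",u2,v2)
    A=np.stack([d1,-d2],1);s=np.linalg.lstsq(A,o2-o1,rcond=None)[0]
    a=o1+d1*s[0];b=o2+d2*s[1];return (a+b)/2,np.linalg.norm(a-b)
E
python3 - <<'E'
from h import *
for n in("top","side"):
    f=np.load(f"pics/{n}0.npz");im=f["im"];d=f["d"]
    x0,x1,y0,y1=(180,450,100,300) if n=="top" else (240,450,160,310)
    c=cv2.resize(im[y0:y1,x0:x1],None,fx=3 if n=="top" else 3.8,fy=3 if n=="top" else 3.8,interpolation=cv2.INTER_CUBIC)
    cv2.imwrite(f"pics/{n}_crop.png",c[:,:,::-1][:600,:800])
    g=cv2.cvtColor(im,cv2.COLOR_RGB2GRAY)
    m=np.zeros_like(g);m[y0:y1,x0:x1]=(g[y0:y1,x0:x1]>140)
    k,l,st,ce=cv2.connectedComponentsWithStats(m)
    for i in range(1,k):
        if st[i,4]>8: 
            dd=np.median(d[l==i]);print(n,st[i],ce[i].round(1),pt(n,*ce[i],dd).round(4))
# lid plane via depth in top
f=np.load("pics/top0.npz");d=f["d"]
P=np.array([pt("top",u,v,d[v,u]) for v in range(100,300,1) for u in range(230,380,1) if d[v,u]>0])
m=(P[:,2]>0.06)&(P[:,2]<0.09)
Q=P[m];print("lid z",np.median(Q[:,2]),"table",np.median(P[P[:,2]<0.03][:,2]),len(Q))
r=cv2.minAreaRect(Q[:,:2].astype(np.float32));print(r)
E
```

```text
top [ 180  101   44   49 1755] [199.3 124.2] [0.827  0.3355 0.0046]
top [398 113  22  24 350] [408.  124.3] [ 0.8281 -0.2369  0.013 ]
top [265 149   5  18  31] [267.1 157.6] [0.7264 0.1436 0.0516]
top [331 159  12  28 208] [336.6 172.2] [ 0.685  -0.0386  0.0753]
top [355 166   9  12  90] [358.8 171.2] [ 0.6911 -0.0979  0.0549]
top [415 189   7   6  12] [418.  191.5] [ 0.6441 -0.263   0.0054]
top [403 195  18  17  36] [411.1 204. ] [ 0.61   -0.2438  0.0058]
top [381 200   7   6  28] [384.1 202.4] [ 0.6123 -0.1686  0.0211]
top [197 204  13   9  80] [202.8 207.3] [0.5957 0.3141 0.03  ]
top [397 212   6   7  15] [399.5 215.3] [ 0.5789 -0.2117  0.0063]
top [200 214  13   9  85] [206.  218.1] [0.5671 0.3048 0.0304]
top [377 220   6   5  19] [379.2 221.9] [ 0.5601 -0.155   0.0204]
top [252 223   5  19  35] [254.3 231.9] [0.5305 0.1738 0.0536]
top [343 242   9  11  82] [347.  246.9] [ 0.4929 -0.0668  0.053 ]
side [280 160  35   6 122] [294.5 161.6] [0.6428 0.4751 0.0172]
side [ 333  160  117   66 3487] [410.3 179.7] [0.86   0.0809 0.064 ]
side [240 168  20  13 198] [248.1 174.2] [0.4752 0.4613 0.0041]
side [282 174  19  11 142] [291.  179.5] [0.5794 0.3054 0.027 ]
side [358 201  32   9 183] [373.6 204.9] [ 0.6839 -0.0373  0.0765]
side [380 219  16  10 129] [387.4 223.5] [ 0.6889 -0.0967  0.0554]
side [293 230  16  12 157] [300.6 235.7] [ 0.4909 -0.0651  0.0532]
side [342 259   7   6  32] [344.8 261.9] [ 0.5576 -0.154   0.0224]
side [367 258   8   6  41] [370.6 260.3] [ 0.6112 -0.1672  0.0203]
side [360 279  90  31 853] [417.1 292.4] [ 0.6501 -0.2849  0.0112]
lid z 0.0744850864997817 table -0.00022412299370988542 11406
((0.6556505560874939, 0.04309135675430298), (0.4495158791542053, 0.39243751764297485), 0.34866538643836975)
```

```bash
sleep 0
python3 - <<'E'
from h import *
f=np.load("pics/top0.npz");d=f["d"]
m=np.zeros(d.shape,np.uint8)
for v in range(110,290):
    for u in range(235,380):
        z=pt("top",u,v,d[v,u])[2]; m[v,u]=0.066<z<0.085
k,l,st,ce=cv2.connectedComponentsWithStats(m)
i=1+np.argmax(st[1:,4]);print(st[i])
ct,_=cv2.findContours((l==i).astype(np.uint8),cv2.RETR_EXTERNAL,cv2.CHAIN_APPROX_NONE)
r=cv2.minAreaRect(ct[0]);b=cv2.boxPoints(r)
W=np.array([plane("top",*p,0.074) for p in b]);print(b);print(W.round(4))
print(W.mean(0), [np.linalg.norm(W[i]-W[(i+1)%4]).round(4) for i in range(4)],[np.degrees(np.arctan2(*(W[(i+1)%4]-W[i])[1::-1])).round(2) for i in range(4)])
s=get_state();print(s["tool_rot"])
from scipy.spatial.transform import Rotation as R
print(R.from_rotvec(s["tool_rot"]).as_matrix().round(3))
E
```

```text
[  251   131   106   141 11236]
[[250.18874 258.0702 ]
 [270.63177 130.30109]
 [357.6443  144.22308]
 [337.20123 271.9922 ]]
[[ 0.4632  0.1808  0.074 ]
 [ 0.7946  0.1335  0.074 ]
 [ 0.7591 -0.0935  0.074 ]
 [ 0.4291 -0.0405  0.074 ]]
[0.61148852 0.04505667 0.074     ] [np.float64(0.3348), np.float64(0.2298), np.float64(0.3342), np.float64(0.2239)] [np.float64(-8.13), np.float64(-98.9), np.float64(170.87), np.float64(81.26)]
[-0.89038236  1.38281154  0.88873616]
[[-0.001 -0.91   0.414]
 [-0.002  0.414  0.91 ]
 [-1.    -0.    -0.002]]
```

View pics/side_crop.png

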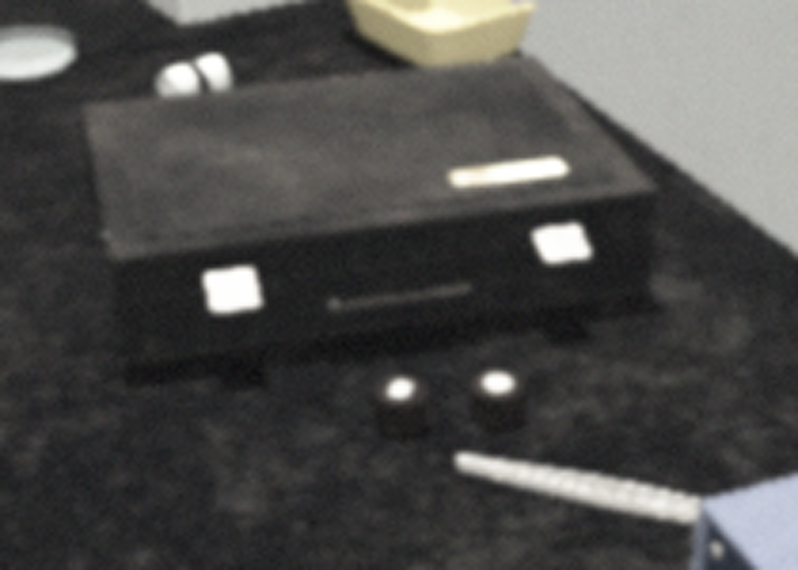

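View pics/top_crop.png

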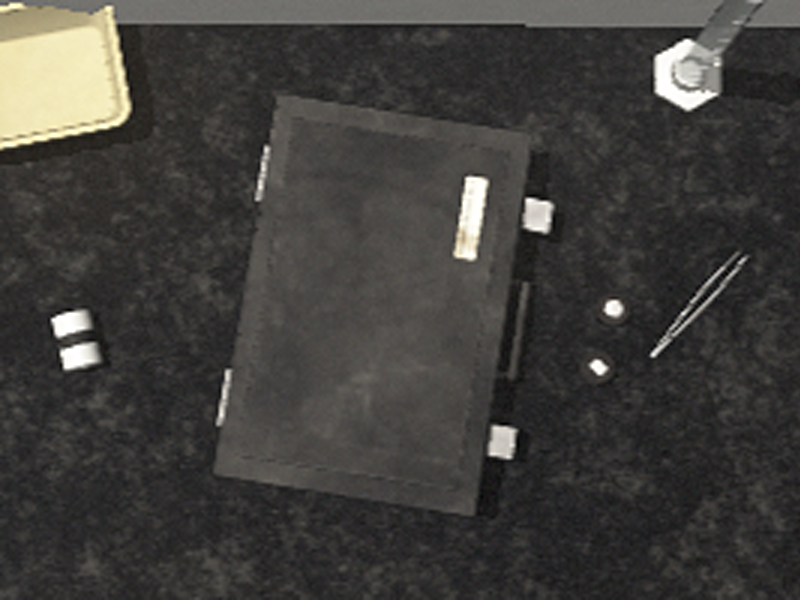

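```bash
cat >> h.py <<'E'
from scipy.spatial.transform import Rotation as R, Slerp
C=np.array([0.6105,0.0375,0.0]);YAW=np.radians(-8.9);RC=R.from_euler('z',YAW)
def case(p): return C+RC.apply(p)
def orient(az,pitch,flip=1):
    a,p=np.radians([az,pitch]);t=np.array([np.cos(a)*np.cos(p),np.sin(a)*np.cos(p),-np.sin(p)])
    z=flip*np.array([np.sin(a),-np.cos(a),0]);return R.from_matrix(np.stack([t,np.cross(z,t),z],1))
def cur():
    s=get_state();return np.array(s["position"]),R.from_rotvec(s["tool_rot"]),s
def plan(p0,R0,wps,jaw=0):
    """wps: list of (p,R,n)"""
    for p,Rt,n in wps:
        sl=Slerp([0,1],R.concatenate([R0,Rt]));pp=p0;Rp=R0
        print("--")
        for k in range(1,n+1):
            q=p0+(p-p0)*k/n;Rq=sl(k/n)
            sh=Rp.inv().apply(q-pp)*100;w=np.degrees((Rp.inv()*Rq).as_rotvec())
            print([*w.round(1).tolist(),*sh.round(2).tolist(),jaw],q.round(3));pp=q;Rp=Rq
        p0=p;R0=Rt
def after(p,Rr,rows):
    for r in rows:
        p=p+Rr.apply(np.array(r[3:6])/100);Rr=Rr*R.from_rotvec(np.radians(r[:3]))
    return p,Rr
E
python3 - <<'E'
from h import *
p,r,s=cur()
for a in (-0.134,): print(case([-0.1,a,0.055]), case([-0.04,-0.04,0.059]),case([0,.122,.0465]))
A=[[4,0,0,-0.3,-6,0,0]]*10
q,rr=after(p,r,A);print(q,rr.as_matrix().round(2))
B=[[8,0,0,0,-6,-2,0]]*6
q,rr=after(q,rr,B);print(q,rr.as_matrix().round(2))
E
```

```text
[ 0.49097282 -0.07941558  0.055     ] [0.56479319 0.00417002 0.059     ] [0.62937467 0.1580311  0.0465    ]
[0.70279489 0.19441786 0.27093787] [[-0.   -0.43  0.9 ]
 [-0.    0.9   0.43]
 [-1.   -0.   -0.  ]]
[ 0.62055792 -0.16506789  0.271565  ] [[-0.    0.38  0.92]
 [-0.    0.92 -0.38]
 [-1.   -0.    0.  ]]
```

Call:
{"name": "jog_arm", "arguments": {
  "targets": [
    [4,0,0,-0.6,-6,-1,0],
    [4,0,0,-0.6,-6,-1,0],
    [4,0,0,-0.6,-6,-1,0],
    [4,0,0,-0.6,-6,-1,0],
    [4,0,0,-0.6,-6,-1,0],
    [4,0,0,-0.6,-6,-1,0],
    [4,0,0,-0.6,-6,-1,0],
    [4,0,0,-0.6,-6,-1,0],
    [4,0,0,0,-6,-1,0],
    [4,0,0,0,-6,-1,0]
  ]
}}

```text
time: 1.35
position: [0.6373, 0.1208, 0.2891]
tool_rot: [-0.348, 1.543, 0.348]
ft_force: [1.3, -0.0, 0.4]
grip_width: 0.017
```

```bash
python3 - <<'E'
from h import *
p,r,s=cur();print(p,r.as_matrix().round(2),s["joint_positions"].round(2),s["time"])
print("force",s["ft_force"])
plan(p,r,[(np.array([0.46,-0.17,0.26]),R.from_matrix([[0,.707,.707],[0,.707,-.707],[-1,0,0]]),8)])
E
```

```text
[0.6372914  0.12077814 0.28909769] [[-0.   -0.43  0.9 ]
 [-0.    0.9   0.43]
 [-1.    0.   -0.  ]] [-0.49  0.31  0.34  1.39 -0.1   1.46  0.29] 1.35
force [ 1.31934841 -0.03498635  0.41469888]
--
[8.8, -0.0, 0.0, 0.36, -2.33, -3.56, 0] [0.615 0.084 0.285]
[8.8, -0.0, 0.0, 0.36, -2.85, -3.16, 0] [0.593 0.048 0.282]
[8.8, -0.0, 0.0, 0.36, -3.3, -2.69, 0] [0.571 0.012 0.278]
[8.8, -0.0, 0.0, 0.36, -3.67, -2.15, 0] [ 0.549 -0.025  0.275]
[8.8, -0.0, 0.0, 0.36, -3.96, -1.57, 0] [ 0.526 -0.061  0.271]
[8.8, -0.0, 0.0, 0.36, -4.15, -0.94, 0] [ 0.504 -0.097  0.267]
[8.8, -0.0, 0.0, 0.36, -4.25, -0.3, 0] [ 0.482 -0.134  0.264]
[8.8, -0.0, 0.0, 0.36, -4.24, 0.36, 0] [ 0.46 -0.17  0.26]
```

Call:
{"name": "jog_arm", "arguments": {
  "targets": [
    [8.8,0,0,0.3,-2.3,-3.5,0],
    [8.8,0,0,0.3,-2.8,-3.2,0],
    [8.8,0,0,0.3,-3.3,-2.7,0],
    [8.8,0,0,0.3,-3.7,-2.1,0],
    [8.8,0,0,0.3,-4.0,-1.6,0],
    [8.8,0,0,0.3,-4.2,-0.9,0],
    [8.8,0,0,0.3,-4.2,-0.3,0],
    [8.8,0,0,0.3,-4.2,0.4,0],
    [0,0,0,0,0,0,0]
  ]
}}

```text
time: 2.48
position: [0.4591, -0.1719, 0.2654]
tool_rot: [0.617, 1.482, -0.617]
ft_force: [0.6, 0.8, 0.3]
grip_width: 0.003
```

```bash
python3 - <<'E'
from h import *
p,r,s=cur();print(p,r.as_matrix().round(2),s["joint_positions"].round(2),s["time"])
print("force",s["ft_force"])
plan(p,r,[(np.array([0.41,-0.17,0.2]),orient(45,35),6)])
E
```

```text
[ 0.45906251 -0.17191468  0.26539115] [[-0.    0.71  0.7 ]
 [ 0.    0.7  -0.71]
 [-1.   -0.   -0.  ]] [-0.31 -0.06  0.6   1.82  0.03  1.37 -0.51] 2.475
force [0.64686908 0.83121885 0.26415971]
--
[-0.0, 0.0, 9.2, 1.09, -0.56, -0.6, 0] [ 0.451 -0.172  0.254]
[-0.0, 0.0, 9.2, 0.99, -0.72, -0.6, 0] [ 0.443 -0.171  0.244]
[-0.0, 0.0, 9.2, 0.86, -0.87, -0.6, 0] [ 0.435 -0.171  0.233]
[-0.0, 0.0, 9.2, 0.71, -1.0, -0.6, 0] [ 0.426 -0.171  0.222]
[-0.0, 0.0, 9.2, 0.54, -1.1, -0.6, 0] [ 0.418 -0.17   0.211]
[-0.0, 0.0, 9.2, 0.36, -1.17, -0.6, 0] [ 0.41 -0.17  0.2 ]
```

Call:
{"name": "jog_arm", "arguments": {
  "targets": [
    [0,0,9.2,1.1,-0.6,-0.6,0],
    [0,0,9.2,1.0,-0.7,-0.6,0],
    [0,0,9.2,0.9,-0.9,-0.6,0],
    [0,0,9.2,0.7,-1.0,-0.6,0],
    [0,0,9.2,0.5,-1.1,-0.6,0],
    [0,0,9.2,0.4,-1.2,-0.6,0],
    [0,0,0,0,0,0,0]
  ]
}}

```text
time: 3.35
position: [0.4097, -0.1633, 0.1948]
tool_rot: [1.195, 1.058, 0.109]
ft_force: [0.1, -0.3, -0.1]
grip_width: 0.005
```

```bash
python3 - <<'E'
from h import *
p,r,s=cur();print(p,r.as_matrix().round(2),s["joint_positions"].round(2),s["time"])
print("force",s["ft_force"])
for n in("side","top"):
    im,d=get_image(n);cv2.imwrite(f"pics/{n}1.png",im[:,:,::-1])
E
```

```text
[ 0.40973596 -0.16330236  0.19482192] [[ 0.54  0.44  0.71]
 [ 0.58  0.42 -0.7 ]
 [-0.61  0.79 -0.02]] [-0.22  0.01  1.22  2.21 -0.92  1.36  0.63] 3.35
force [ 0.08457806 -0.27478867 -0.13185351]
```

View pics/side1.png

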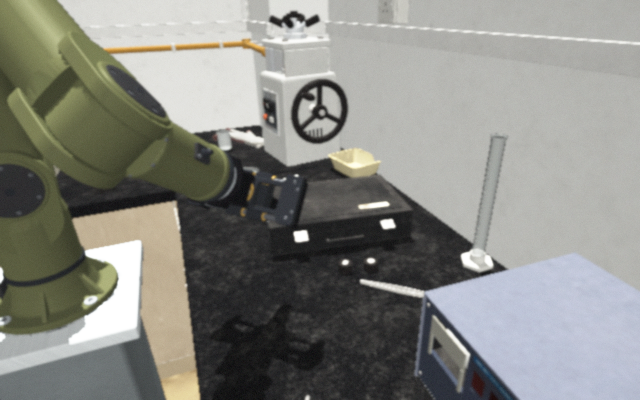

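View pics/top1.png

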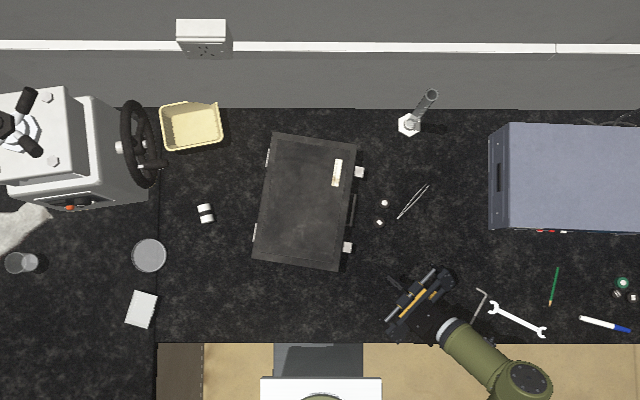

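The arm hangs at the right of the case in front of the near latch, clear of everything; tips at about (430,285) in the top view. Next, the pre-position in front of the tab.

```bash
cat >> h.py <<'E'
def tcp(tip,Rt): return np.asarray(tip)-0.019*Rt.as_matrix()[:,0]
E
python3 - <<'E'
from h import *
p,r,s=cur();O=orient(45,27)
plan(p,r,[(tcp(case([-0.1,-0.172,0.06]),O),O,5),(tcp(case([-0.1,-0.165,0.024]),O),O,2)])
E
```

```text
--
[-0.1, -0.2, 2.0, 2.65, -1.26, 0.45, 0] [ 0.424 -0.156  0.173]
[-0.1, -0.2, 2.0, 2.61, -1.35, 0.43, 0] [ 0.436 -0.15   0.147]
[-0.1, -0.2, 2.0, 2.56, -1.44, 0.42, 0] [ 0.449 -0.143  0.121]
[-0.1, -0.2, 2.0, 2.51, -1.54, 0.41, 0] [ 0.461 -0.136  0.095]
[-0.1, -0.2, 2.0, 2.45, -1.62, 0.4, 0] [ 0.473 -0.129  0.069]
--
[0.0, 0.0, 0.0, 1.07, -1.48, -0.21, 0] [ 0.474 -0.125  0.051]
[0.0, 0.0, 0.0, 1.07, -1.48, -0.21, 0] [ 0.474 -0.122  0.033]
```

Call:
{"name": "jog_arm", "arguments": {
  "targets": [
    [0,0,2,2.6,-1.3,0.4,0],
    [0,0,2,2.6,-1.3,0.4,0],
    [0,0,2,2.6,-1.4,0.4,0],
    [0,0,2,2.5,-1.5,0.4,0],
    [0,0,2,2.4,-1.6,0.4,0],
    [0,0,0,0,0,0,0]
  ]
}}

```text
time: 4.2
position: [0.4726, -0.1251, 0.0712]
tool_rot: [1.282, 0.948, 0.26]
ft_force: [-1.0, 0.1, 0.4]
grip_width: 0.003
```

```bash
python3 - <<'E'
from h import *
p,r,s=cur();print(p,r.as_matrix().round(2),s["joint_positions"].round(2),s["time"],s["ft_force"])
O=orient(45,27)
plan(p,r,[(tcp(case([-0.1,-0.165,0.024]),O),O,3)])
E
```

```text
[ 0.4726188  -0.12505743  0.07117013] [[ 0.61  0.33  0.72]
 [ 0.65  0.31 -0.69]
 [-0.45  0.89 -0.02]] [ 0.07  0.61  0.89  2.25 -1.48  1.6   1.12] 4.2 [-1.04054055  0.1389983   0.44844395]
--
[-0.1, -0.5, -0.0, 0.68, -1.1, -0.01, 0] [ 0.473 -0.124  0.058]
[-0.1, -0.5, -0.0, 0.68, -1.1, -0.02, 0] [ 0.474 -0.123  0.045]
[-0.1, -0.5, -0.0, 0.68, -1.1, -0.03, 0] [ 0.474 -0.122  0.033]
```

Call:
{"name": "jog_arm", "arguments": {
  "targets": [
    [0,-0.5,0,0.7,-1.1,0,0],
    [0,-0.5,0,0.7,-1.1,0,0],
    [0,-0.5,0,0.7,-1.1,0,0],
    [0,0,0,0,0,0,0]
  ]
}}

```text
time: 4.7
position: [0.4744, -0.1245, 0.033]
tool_rot: [1.282, 0.92, 0.238]
ft_force: [-0.7, -0.6, -0.6]
grip_width: 0.005
```

```bash
python3 - <<'E'
from h import *
p,r,s=cur();print(p,r.as_matrix().round(2),s["joint_positions"].round(2),s["time"],s["ft_force"])
M=r.as_matrix();tip=p+.019*M[:,0];print("tip case",RC.inv().apply(tip-C))
plan(p,r,[(tcp(case([-0.1,-0.12,0.024]),r),r,3)])
for n in("side","top"):
    im,d=get_image(n);
    x0,x1,y0,y1=(250,480,130,330) if n=="top" else (220,440,170,310)
    cv2.imwrite(f"pics/{n}2.png",cv2.resize(im[y0:y1,x0:x1,::-1],None,fx=3,fy=3,interpolation=cv2.INTER_CUBIC))
E
```

```text
[ 0.47436016 -0.1244897   0.03298433] [[ 0.64  0.33  0.7 ]
 [ 0.62  0.32 -0.71]
 [-0.45  0.89 -0.  ]] [ 0.17  0.65  0.76  2.26 -1.54  1.54  1.21] 4.7 [-0.74824909 -0.59558865 -0.5834312 ]
tip case [-0.09932191 -0.16751829  0.02437417]
--
[0.0, 0.0, 0.0, 1.13, 0.56, -0.97, 0] [ 0.477 -0.109  0.033]
[0.0, 0.0, 0.0, 1.13, 0.56, -0.97, 0] [ 0.479 -0.093  0.033]
[0.0, 0.0, 0.0, 1.13, 0.56, -0.97, 0] [ 0.481 -0.077  0.033]
```

View pics/side2.png

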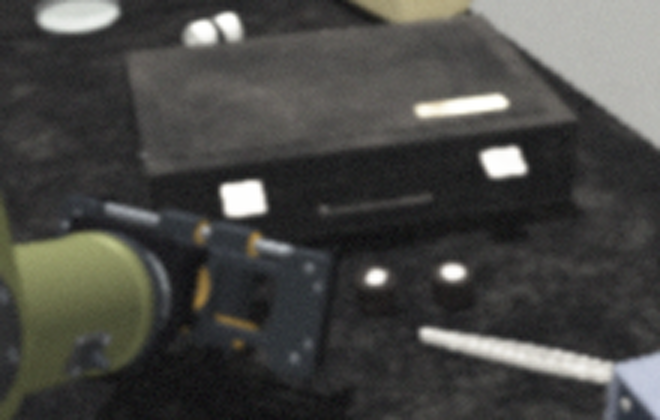

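View pics/top2.png

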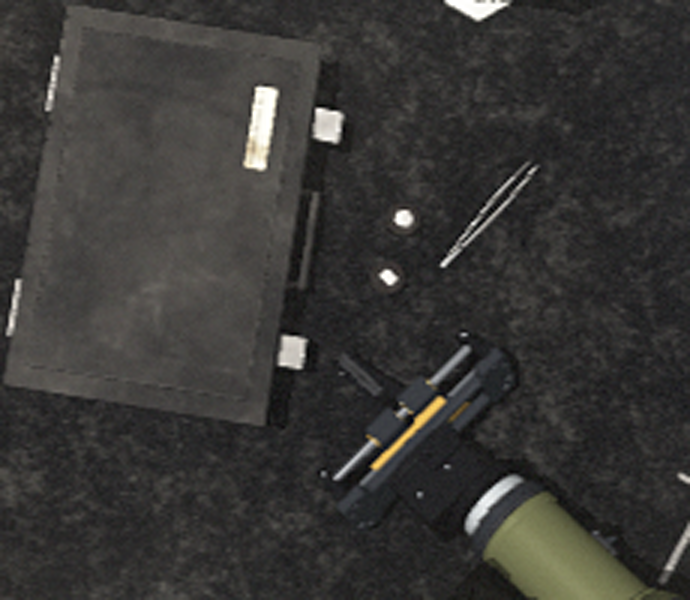

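Fingertips are just in front of the near tab at about (345,358) in the top crop, with the tab at (293,352). Now sliding in under it.

Call:
{"name": "jog_arm", "arguments": {
  "targets": [
    [0,0,0,1.1,0.5,-1.0,0],
    [0,0,0,1.1,0.5,-1.0,0],
    [0,0,0,0.6,0.3,-0.5,0],
    [0,0,0,0.5,0.2,-0.5,0],
    [0,0,0,0,0,0,0]
  ]
}}

```text
time: 5.42
position: [0.4792, -0.0776, 0.0312]
tool_rot: [1.282, 0.92, 0.238]
ft_force: [-0.0, -0.1, 1.3]
grip_width: 0.005
```

```bash
cat >> h.py <<'E'
def rep():
    p,r,s=cur();M=r.as_matrix();tip=p+.019*M[:,0]
    print("t",s["time"],"p",p.round(4),"tip case",RC.inv().apply(tip-C).round(4),"dir",M[:,0].round(2),"q",s["joint_positions"].round(2),"F",s["ft_force"].round(1))
    return p,r
E
python3 - <<'E'
from h import *
p,r=rep()
for n in("side","top"):
    im,d=get_image(n);
    x0,x1,y0,y1=(250,480,130,330) if n=="top" else (220,440,170,310)
    cv2.imwrite(f"pics/{n}3.png",cv2.resize(im[y0:y1,x0:x1,::-1],None,fx=3,fy=3,interpolation=cv2.INTER_CUBIC))
E
```

```text
t 5.425 p [ 0.4792 -0.0776  0.0312] tip case [-0.1018 -0.1205  0.0226] dir [ 0.64  0.62 -0.45] q [ 0.24  0.54  0.58  2.33 -1.55  1.38  1.21] F [-0.  -0.1  1.3]
```

View pics/side3.png

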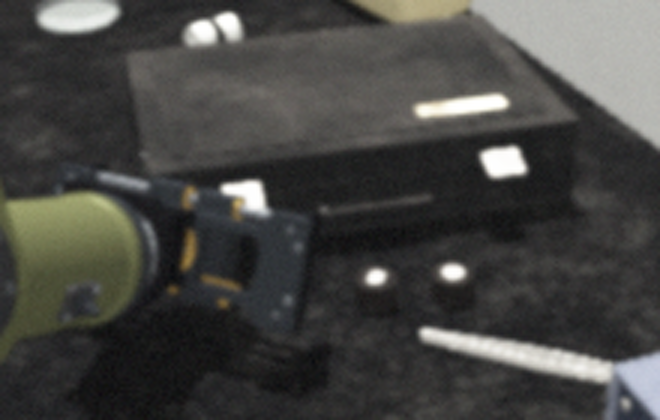

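View pics/top3.png

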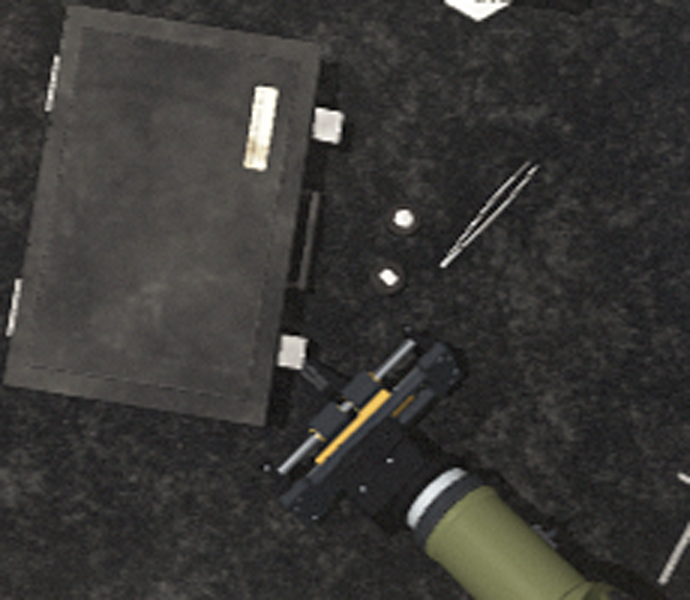

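Fingertips are under the near tab (top crop (310,372), tab (293,352)), with no contact force yet. Next I lift along the arc about the hinge while the tool pitches down.

```bash
cat >> h.py <<'E'
def arc(th,rho=0.242,zr=-0.0105,x=-0.1):
    c,s=np.cos(th),np.sin(th)
    # vector (-rho, zr) rotated so front edge rises
    return case([x,0.122-rho*c+zr*s*1.0*(-1)*(-1),0.0465+rho*s+zr*c])
def arcplan(ths,pits,az=45,**k):
    p,r=rep();
    for th,pi in zip(ths,pits):
        O=orient(az if np.isscalar(az) else az,pi);q=tcp(arc(th,**k),O)
        sh=r.inv().apply(q-p)*100;w=np.degrees((r.inv()*O).as_rotvec())
        print([*w.round(1).tolist(),*sh.round(1).tolist(),0],"th",th,q.round(3),arc(th,**k).round(3));p=q;r=O
E
python3 - <<'E'
from h import *
arcplan([0,0.04,0.1,0.16,0.22,0.28,0.35],[27,27,28,29,30,31,32])
E
```

```text
t 5.525 p [ 0.4792 -0.0783  0.0307] tip case [-0.1017 -0.1212  0.0221] dir [ 0.64  0.62 -0.45] q [ 0.24  0.54  0.58  2.33 -1.55  1.38  1.21] F [-0.2 -0.6  0.1]
[-0.4, 0.5, 0.0, -0.5, 1.3, 0.1, 0] th 0 [ 0.481 -0.078  0.045] [ 0.493 -0.066  0.036]
[0.0, 0.0, 0.0, -0.5, 0.9, 0.0, 0] th 0.04 [ 0.481 -0.078  0.054] [ 0.493 -0.066  0.046]
[0.0, -0.0, -1.0, -0.6, 1.3, -0.0, 0] th 0.1 [ 0.481 -0.077  0.069] [ 0.493 -0.065  0.06 ]
[0.0, 0.0, -1.0, -0.6, 1.4, -0.1, 0] th 0.16 [ 0.482 -0.076  0.084] [ 0.493 -0.064  0.075]
[-0.0, 0.0, -1.0, -0.5, 1.4, -0.1, 0] th 0.22 [ 0.482 -0.074  0.099] [ 0.494 -0.062  0.089]
[0.0, -0.0, -1.0, -0.5, 1.4, -0.2, 0] th 0.28 [ 0.483 -0.071  0.113] [ 0.494 -0.059  0.103]
[-0.0, 0.0, -1.0, -0.5, 1.6, -0.3, 0] th 0.35 [ 0.483 -0.066  0.13 ] [ 0.495 -0.055  0.12 ]
```

Call:
{"name": "jog_arm", "arguments": {
  "targets": [
    [0,0,0,-0.5,1.3,0.1,0],
    [0,0,0,-0.5,0.9,0,0],
    [0,0,-1,-0.6,1.3,0,0],
    [0,0,-1,-0.6,1.4,-0.1,0]
  ]
}}

```text
time: 6.02
position: [0.4802, -0.0759, 0.0835]
tool_rot: [1.265, 0.945, 0.208]
ft_force: [-2.0, 0.8, -1.8]
grip_width: 0.008
```

```bash
python3 - <<'E'
from h import *
p,r=rep()
im,d=get_image("side")
cv2.imwrite(f"pics/side4.png",cv2.resize(im[130:310,200:440,::-1],None,fx=3,fy=3,interpolation=cv2.INTER_CUBIC))
arcplan([.16,.22,0.28,0.35,0.42,.49,.56],[29,30,31,32,33,34.5,36])
E
```

```text
t 6.025 p [ 0.4802 -0.0759  0.0835] tip case [-0.1013 -0.1189  0.0742] dir [ 0.62  0.61 -0.49] q [ 0.16  0.35  0.64  2.35 -1.43  1.3   1.03] F [-2.   0.8 -1.8]
t 6.075 p [ 0.481  -0.0757  0.086 ] tip case [-0.1005 -0.1185  0.0768] dir [ 0.62  0.61 -0.48] q [ 0.16  0.34  0.64  2.35 -1.43  1.3   1.03] F [-4.8  0.1  0.7]
[-0.4, 0.5, -0.0, 0.1, -0.2, 0.1, 0] th 0.16 [ 0.482 -0.076  0.084] [ 0.493 -0.064  0.075]
[-0.0, 0.0, -1.0, -0.5, 1.4, -0.1, 0] th 0.22 [ 0.482 -0.074  0.099] [ 0.494 -0.062  0.089]
[0.0, -0.0, -1.0, -0.5, 1.4, -0.2, 0] th 0.28 [ 0.483 -0.071  0.113] [ 0.494 -0.059  0.103]
[-0.0, 0.0, -1.0, -0.5, 1.6, -0.3, 0] th 0.35 [ 0.483 -0.066  0.13 ] [ 0.495 -0.055  0.12 ]
[0.0, -0.0, -1.0, -0.5, 1.6, -0.3, 0] th 0.42 [ 0.484 -0.06   0.146] [ 0.496 -0.049  0.136]
[0.0, -0.0, -1.5, -0.4, 1.7, -0.4, 0] th 0.49 [ 0.486 -0.053  0.162] [ 0.497 -0.042  0.151]
[0.0, 0.0, -1.5, -0.3, 1.6, -0.5, 0] th 0.56 [ 0.487 -0.045  0.177] [ 0.498 -0.035  0.166]
```

View pics/side4.png

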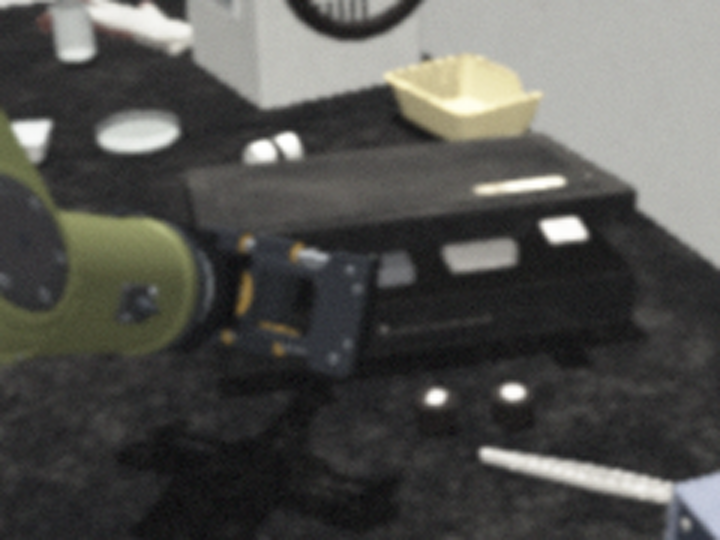

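The lid is lifting: the lid edge is raised, with light contents showing in the gap at (480,255). I'll continue along the arc.

Call:
{"name": "jog_arm", "arguments": {
  "targets": [
    [0,0,-1,-0.5,1.4,-0.1,0],
    [0,0,-1,-0.5,1.4,-0.2,0],
    [0,0,-1,-0.5,1.6,-0.3,0],
    [0,0,-1,-0.5,1.6,-0.3,0],
    [0,0,-1.5,-0.4,1.7,-0.4,0],
    [0,0,-1.5,-0.3,1.6,-0.5,0]
  ]
}}

```text
time: 6.82
position: [0.4866, -0.0447, 0.177]
tool_rot: [1.203, 1.018, 0.114]
ft_force: [-0.6, 0.6, -2.4]
grip_width: 0.001
```

```bash
python3 - <<'E'
from h import *
im,d=get_image("side")
cv2.imwrite(f"pics/side5.png",cv2.resize(im[100:310,200:440,::-1],None,fx=2.8,fy=2.8,interpolation=cv2.INTER_CUBIC))
arcplan([.56,.63,.7,.77,.84,.91,.98,1.05],[36,37.5,39,41,43,45,47,49])
E
```

```text
t 6.875 p [ 0.4878 -0.0438  0.18  ] tip case [-0.0994 -0.0869  0.1689] dir [ 0.58  0.57 -0.59] q [-0.   -0.07  0.63  2.33 -1.11  1.04  0.52] F [0.5 0.4 0.3]
[-0.4, 0.4, -0.1, 0.0, -0.3, 0.1, 0] th 0.56 [ 0.487 -0.045  0.177] [ 0.498 -0.035  0.166]
[-0.0, -0.0, -1.5, -0.3, 1.6, -0.5, 0] th 0.63 [ 0.489 -0.036  0.192] [ 0.499 -0.026  0.181]
[-0.0, -0.0, -1.5, -0.2, 1.6, -0.6, 0] th 0.7 [ 0.49  -0.026  0.206] [ 0.501 -0.016  0.194]
[0.0, 0.0, -2.0, -0.1, 1.6, -0.6, 0] th 0.77 [ 0.492 -0.016  0.22 ] [ 0.503 -0.005  0.207]
[-0.0, -0.0, -2.0, -0.1, 1.6, -0.7, 0] th 0.84 [ 0.495 -0.004  0.233] [0.504 0.006 0.22 ]
[-0.0, -0.0, -2.0, -0.0, 1.6, -0.7, 0] th 0.91 [0.497 0.009 0.245] [0.506 0.019 0.231]
[0.0, -0.0, -2.0, 0.0, 1.6, -0.8, 0] th 0.98 [0.499 0.023 0.256] [0.508 0.032 0.242]
[-0.0, 0.0, -2.0, 0.1, 1.5, -0.8, 0] th 1.05 [0.502 0.037 0.266] [0.511 0.046 0.251]
```

View pics/side5.png

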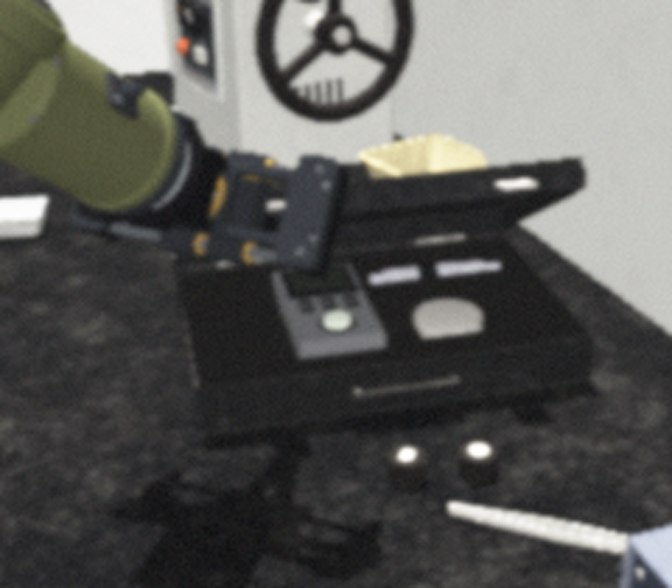

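The lid is about a third open; the tester with its round key shows at (338,320) in the crop. I'll continue, pitching faster and yawing the tool toward the case to keep joint 2 in range.

```bash
cat >> h.py <<'E'
def arcplan2(L,**k):
    p,r=rep();
    for th,pi,az in L:
        O=orient(az,pi);q=tcp(arc(th,**k),O)
        sh=r.inv().apply(q-p)*100;w=np.degrees((r.inv()*O).as_rotvec())
        print([*w.round(1).tolist(),*sh.round(1).tolist(),0],"th",th,q.round(3),arc(th,**k).round(3));p=q;r=O
E
python3 - <<'E'
from h import *
arcplan2([(.56,36,45),(.62,38,48),(.68,41,51),(.74,44,54),(.8,47,57),(.87,50,59)])
E
```

```text
t 6.875 p [ 0.4878 -0.0438  0.18  ] tip case [-0.0994 -0.0869  0.1689] dir [ 0.58  0.57 -0.59] q [-0.   -0.07  0.63  2.33 -1.11  1.04  0.52] F [0.5 0.4 0.3]
[-0.4, 0.4, -0.1, 0.0, -0.3, 0.1, 0] th 0.56 [ 0.487 -0.045  0.177] [ 0.498 -0.035  0.166]
[-1.8, 2.4, -2.0, -0.2, 1.4, -0.4, 0] th 0.62 [ 0.489 -0.038  0.19 ] [ 0.499 -0.027  0.179]
[-1.9, 2.3, -3.0, -0.2, 1.5, -0.4, 0] th 0.68 [ 0.491 -0.03   0.203] [ 0.5   -0.019  0.191]
[-2.0, 2.2, -3.0, -0.2, 1.5, -0.4, 0] th 0.74 [ 0.494 -0.021  0.215] [ 0.502 -0.01   0.202]
[-2.1, 2.1, -3.0, -0.1, 1.5, -0.4, 0] th 0.8 [ 0.496 -0.011  0.227] [ 0.503 -0.001  0.213]
[-1.5, 1.3, -3.0, -0.1, 1.7, -0.4, 0] th 0.87 [0.499 0.001 0.239] [0.505 0.011 0.225]
```

Call:
{"name": "jog_arm", "arguments": {
  "targets": [
    [-1.8,2.4,-2,-0.2,1.2,-0.3,0],
    [-1.9,2.3,-3,-0.2,1.5,-0.4,0],
    [-2,2.2,-3,-0.2,1.5,-0.4,0],
    [-2.1,2.1,-3,-0.1,1.5,-0.4,0]
  ]
}}

```text
time: 7.38
position: [0.4958, -0.012, 0.2249]
tool_rot: [0.978, 1.238, 0.127]
ft_force: [-0.9, -0.6, -1.0]
grip_width: 0.003
```

```bash
python3 - <<'E'
from h import *
im,d=get_image("side")
cv2.imwrite(f"pics/side6.png",cv2.resize(im[100:310,200:440,::-1],None,fx=2.8,fy=2.8,interpolation=cv2.INTER_CUBIC))
arcplan2([(.8,47,57),(.87,50,60),(.94,53,62),(1.0,56,63),(1.06,59,64)])
E
```

```text
t 7.425 p [ 0.4978 -0.0101  0.2277] tip case [-0.0986 -0.0526  0.2139] dir [ 0.37  0.57 -0.73] q [-0.07 -0.11  0.5   2.13 -0.78  1.12  0.21] F [1.5 0.9 1.1]
[-0.4, 0.2, -0.0, -0.1, -0.2, -0.1, 0] th 0.8 [ 0.496 -0.011  0.227] [ 0.503 -0.001  0.213]
[-2.2, 2.0, -3.0, -0.1, 1.7, -0.4, 0] th 0.87 [0.499 0.001 0.239] [0.505 0.011 0.225]
[-1.6, 1.2, -3.0, -0.1, 1.7, -0.4, 0] th 0.94 [0.502 0.014 0.251] [0.507 0.024 0.236]
[-0.8, 0.6, -3.0, -0.0, 1.5, -0.4, 0] th 1.0 [0.504 0.026 0.26 ] [0.509 0.036 0.244]
[-0.8, 0.5, -3.0, -0.0, 1.5, -0.4, 0] th 1.06 [0.507 0.039 0.269] [0.511 0.048 0.252]
```

View pics/side6.png

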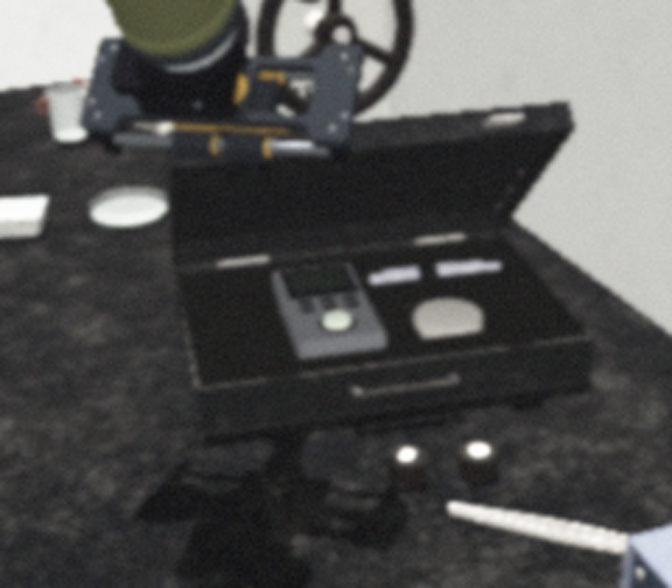

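The lid is near 45° and all joints are comfortable, so I'll continue.

Call:
{"name": "jog_arm", "arguments": {
  "targets": [
    [-2.2,2,-3,-0.1,1.5,-0.4,0],
    [-1.6,1.2,-3,-0.1,1.7,-0.4,0],
    [-0.8,0.6,-3,0,1.5,-0.4,0],
    [-0.8,0.5,-3,0,1.5,-0.4,0]
  ]
}}

```text
time: 7.92
position: [0.5058, 0.0365, 0.2647]
tool_rot: [0.762, 1.38, 0.057]
ft_force: [-1.0, -1.2, 0.0]
grip_width: 0.008
```

```bash
python3 - <<'E'
from h import *
im,d=get_image("side")
cv2.imwrite(f"pics/side7.png",cv2.resize(im[100:310,200:440,::-1],None,fx=2.8,fy=2.8,interpolation=cv2.INTER_CUBIC))
arcplan2([(1.06,59,64),(1.13,61,65),(1.2,63,66),(1.27,65,67),(1.34,67,68),(1.41,68,69),(1.48,69,70),(1.55,70,70),(1.62,70,70),(1.68,70,70)])
E
```

```text
t 7.975 p [0.5069 0.04   0.2669] tip case [-0.0998 -0.0042  0.2506] dir [ 0.23  0.46 -0.86] q [-0.15 -0.12  0.35  1.98 -0.52  1.18 -0.09] F [1.4 2.2 1.9]
[-0.6, 0.1, -0.1, -0.2, -0.0, 0.0, 0] th 1.06 [0.507 0.039 0.269] [0.511 0.048 0.252]
[-0.9, 0.5, -2.0, 0.0, 1.7, -0.4, 0] th 1.13 [0.509 0.054 0.278] [0.513 0.062 0.261]
[-0.9, 0.5, -2.0, 0.1, 1.7, -0.4, 0] th 1.2 [0.512 0.069 0.285] [0.515 0.077 0.268]
[-0.9, 0.4, -2.0, 0.1, 1.7, -0.4, 0] th 1.27 [0.515 0.085 0.292] [0.518 0.093 0.275]
[-0.9, 0.4, -2.0, 0.2, 1.7, -0.4, 0] th 1.34 [0.518 0.102 0.297] [0.52  0.109 0.28 ]
[-0.9, 0.4, -1.0, 0.3, 1.7, -0.4, 0] th 1.41 [0.52  0.118 0.301] [0.523 0.125 0.284]
[-0.9, 0.4, -1.0, 0.3, 1.7, -0.3, 0] th 1.48 [0.523 0.135 0.304] [0.526 0.141 0.287]
[-0.0, -0.0, -1.0, 0.4, 1.6, -0.3, 0] th 1.55 [0.526 0.152 0.306] [0.528 0.158 0.288]
[0.0, 0.0, 0.0, 0.5, 1.6, -0.3, 0] th 1.62 [0.529 0.169 0.307] [0.531 0.175 0.289]
[0.0, 0.0, 0.0, 0.5, 1.3, -0.3, 0] th 1.68 [0.531 0.183 0.306] [0.533 0.189 0.288]
```

View pics/side7.png

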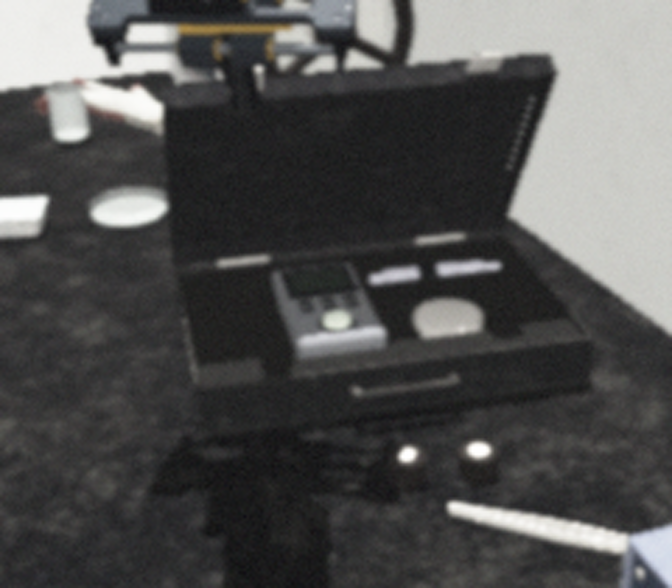

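Call:
{"name": "jog_arm", "arguments": {
  "targets": [
    [-0.9,0.5,-2,0.1,1.7,-0.4,0],
    [-0.9,0.5,-2,0.2,1.7,-0.4,0],
    [-0.9,0.4,-2,0.2,1.7,-0.4,0],
    [-0.9,0.4,-2,0.3,1.7,-0.4,0],
    [-0.9,0.4,-1,0.3,1.7,-0.4,0]
  ]
}}

```text
time: 8.6
position: [0.5215, 0.1184, 0.2932]
tool_rot: [0.589, 1.463, 0.004]
ft_force: [0.4, 0.0, -0.2]
grip_width: 0.004
```

```bash
python3 - <<'E'
from h import *
im,d=get_image("side")
cv2.imwrite(f"pics/side8.png",cv2.resize(im[70:310,200:440,::-1],None,fx=2.5,fy=2.5,interpolation=cv2.INTER_CUBIC))
rep()
E
```

```text
t 8.65 p [0.5217 0.1219 0.294 ] tip case [-0.0994  0.0766  0.2764] dir [ 0.13  0.35 -0.93] q [-0.26 -0.07  0.19  1.83 -0.36  1.23 -0.34] F [0.7 2.6 0.8]
```

View pics/side8.png

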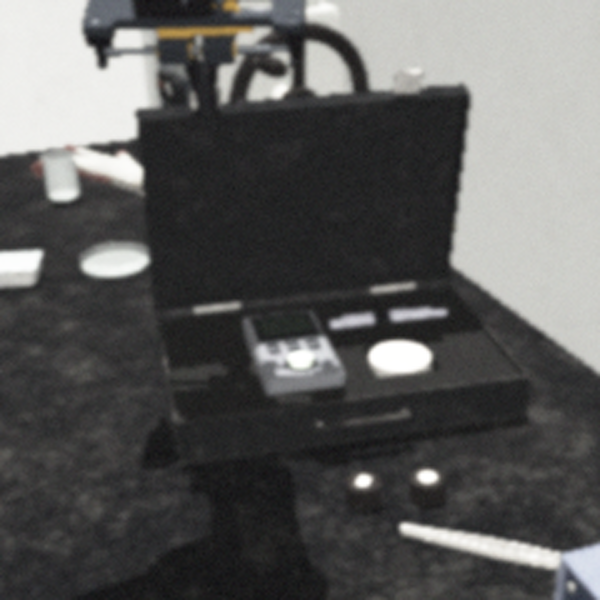

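The lid is nearly upright. A few more centimetres should take it past balance.

Call:
{"name": "jog_arm", "arguments": {
  "targets": [
    [0,0,0,0.5,1.6,-0.3,0],
    [0,0,0,0.5,1.6,-0.3,0],
    [0,0,0,0.5,1.6,-0.3,0],
    [0,0,0,0.5,1.3,-0.3,0],
    [0,0,0,0,0,0,0],
    [0,0,0,0,0,0,0]
  ]
}}

```text
time: 9.4
position: [0.5344, 0.1816, 0.2983]
tool_rot: [0.588, 1.461, 0.003]
ft_force: [0.0, -0.5, -0.0]
grip_width: 0.006
```

```bash
python3 - <<'E'
from h import *
im,d=get_image("side")
cv2.imwrite(f"pics/side9.png",cv2.resize(im[70:310,200:440,::-1],None,fx=2.5,fy=2.5,interpolation=cv2.INTER_CUBIC))
im,d=get_image("top")
cv2.imwrite(f"pics/top9.png",cv2.resize(im[100:300,180:450,::-1],None,fx=2.9,fy=2.9,interpolation=cv2.INTER_CUBIC))
rep()
E
```

```text
t 9.5 p [0.5345 0.1813 0.2984] tip case [-0.0958  0.1372  0.2808] dir [ 0.14  0.35 -0.93] q [-0.31 -0.04  0.13  1.79 -0.35  1.2  -0.46] F [-0.4  0.9 -0.4]
```

View pics/side9.png

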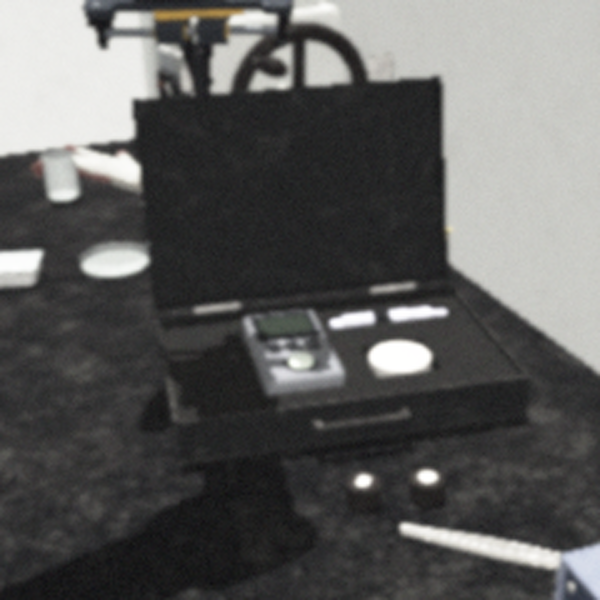

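View pics/top9.png

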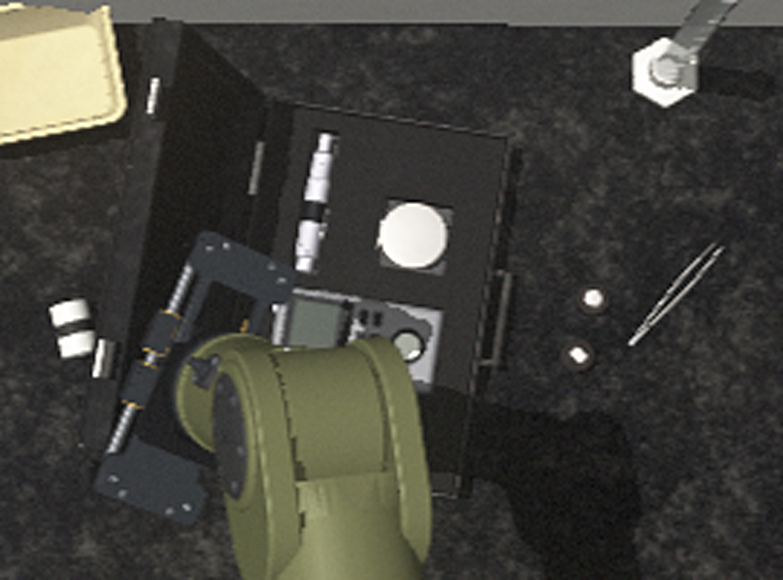

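The lid has dropped back against its stop: the open lid lies at left in the top crop, and the key is visible at (408,345). I'll back off above the key before measuring it.

```bash
python3 - <<'E'
from h import *
p,r=rep()
O=orient(70,90)
plan(p,r,[(tcp(case([-0.07,-0.1,0.25]),O),O,6)])
E
```

```text
t 9.5 p [0.5345 0.1813 0.2984] tip case [-0.0958  0.1372  0.2808] dir [ 0.14  0.35 -0.93] q [-0.31 -0.04  0.13  1.79 -0.35  1.2  -0.46] F [-0.4  0.9 -0.4]
--
[-0.3, 0.0, -3.7, -0.92, -3.55, 1.31, 0] [0.533 0.143 0.294]
[-0.3, 0.0, -3.7, -0.69, -3.61, 1.29, 0] [0.532 0.104 0.289]
[-0.3, 0.0, -3.7, -0.45, -3.66, 1.27, 0] [0.53  0.065 0.284]
[-0.3, 0.0, -3.7, -0.22, -3.68, 1.25, 0] [0.529 0.027 0.279]
[-0.3, 0.0, -3.7, 0.02, -3.7, 1.23, 0] [ 0.527 -0.012  0.274]
[-0.3, 0.0, -3.7, 0.25, -3.7, 1.21, 0] [ 0.526 -0.05   0.269]
```

Call:
{"name": "jog_arm", "arguments": {
  "targets": [
    [-0.3,0,-3.7,-0.9,-3.6,1.3,0],
    [-0.3,0,-3.7,-0.7,-3.6,1.3,0],
    [-0.3,0,-3.7,-0.5,-3.7,1.3,0],
    [-0.3,0,-3.7,-0.2,-3.7,1.2,0],
    [-0.3,0,-3.7,0,-3.7,1.2,0],
    [-0.3,0,-3.7,0.2,-3.7,1.2,0],
    [0,0,0,0,0,0,0]
  ]
}}

```text
time: 10.38
position: [0.5247, -0.0533, 0.2696]
tool_rot: [0.275, 1.552, -0.281]
ft_force: [0.5, 1.0, 0.5]
grip_width: 0.003
```

```bash
python3 - <<'E'
from h import *
for n in ("side","top"):
    im,d=get_image(n);np.savez(f"pics/{n}10.npz",im=im,d=d)
    x0,x1,y0,y1=(180,450,100,300) if n=="top" else (200,440,70,280)
    cv2.imwrite(f"pics/{n}10.png",cv2.resize(im[y0:y1,x0:x1,::-1],None,fx=2.8,fy=2.8,interpolation=cv2.INTER_CUBIC))
rep()
E
```

```text
t 10.475 p [ 0.525  -0.0503  0.2699] tip case [-0.0709 -0.1     0.2509] dir [ 0. -0. -1.] q [-0.2   0.04  0.25  1.72 -0.01  1.38 -0.3 ] F [ 0.  -0.4 -0.3]
```

View pics/side10.png

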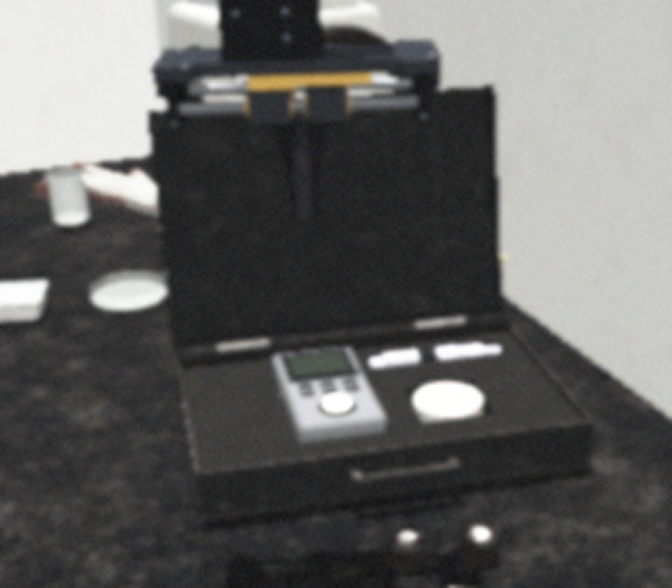

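View pics/top10.png

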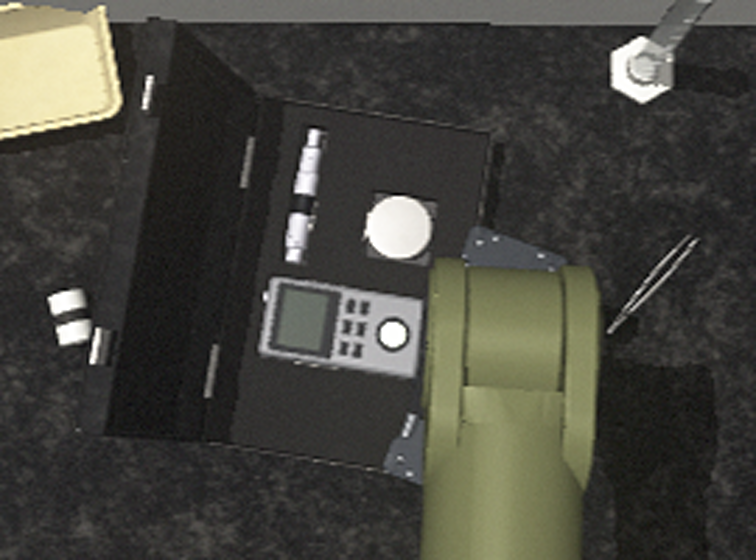

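Lid open and leaning back. The key is at top crop (393,334) → pixel about (320,219), and side crop (337,403) → about (320,214). I'll measure both and compare.

```bash
python3 - <<'E'
from h import *
uv={}
for n,(u,v),lo in(("top",(320,219),170),("side",(320,214),150)):
    f=np.load(f"pics/{n}10.npz");im=f["im"];d=f["d"];g=cv2.cvtColor(im,cv2.COLOR_RGB2GRAY)
    h=10;print(g[v-h:v+h+1:2,u-h:u+h+1:2])
    for thr in(190,205,220):
        k,l,st,ce=cv2.connectedComponentsWithStats((g>thr).astype(np.uint8));i=l[v,u]
        print(n,thr,st[i],ce[i],pt(n,*ce[i],np.median(d[l==i])).round(4),plane(n,*ce[i],0.059).round(4))
        uv[n,thr]=ce[i]
for t in (205,220): print(tri(*uv["top",t],*uv["side",t]))
# lid angle from top/side depth: lid front top edge
f=np.load("pics/side10.npz");d=f["d"]
P=np.array([pt("side",u,v,d[v,u]) for v in range(105,185) for u in range(330,370)]);Q=RC.inv().apply(P-C)
A=np.linalg.lstsq(np.c_[Q[:,2],np.ones(len(Q))],Q[:,1],rcond=None)[0];print("lid slope",A,"angle",np.pi/2+np.arctan(A[0]))
E
```

```text
[[ 60 161 180 179 177 176 177 176 176 178 133]
 [ 59 170 182 180 181 179 180 174 180 176 121]
 [185 183 184 184 124  92 133 183 177 180 123]
 [105 185 189  66 255 255 166 100 180 179  93]
 [119 183 125 255 255 254 255 228 151 185  85]
 [161 186 103 255 255 254 255 239 124 186  60]
 [185 184 126 255 255 255 255 208 151 181  52]
 [172 185 188  80 161 255 145  73 183 167  50]
 [188 184 185 187 116  75 143 183 179 162  69]
 [188 185 183 184 183 181 181 182 181 150  50]
 [188 185 184 182 185 182 184 181 184 135  46]]
top 190 [316 215   9   9  66] [319.96969697 218.93939394] [0.5647 0.0036 0.0583] [0.5647 0.0036 0.059 ]
top 205 [316 215   9   9  66] [319.96969697 218.93939394] [0.5647 0.0036 0.0583] [0.5647 0.0036 0.059 ]
top 220 [316 215   9   9  65] [319.90769231 218.90769231] [0.5648 0.0037 0.0584] [0.5648 0.0037 0.059 ]
[[ 70  73  74  82  89 113 115 112 135 179 124]
 [127 179 159 123 139 194 164 127 138 200 177]
 [133 195 185 147 141 192 196 140 128 184 206]
 [132 184 209 180 216 242 243 213 199 211 220]
 [203 212 230 255 255 255 255 255 224 220 222]
 [220 215 197 255 255 255 255 255 186 215 221]
 [222 213 164 221 251 251 246 194 163 215 222]
 [225 221 214 190 180 177 178 195 211 216 218]
 [222 219 216 215 208 201 197 195 187 183 178]
 [192 183 183 172 167 159 151 148 139 137 134]
 [139 137 136 130 127 124 125 120 117 111 111]]
side 190 [303 205  33  18 330] [318.89393939 214.3030303 ] [0.5601 0.0052 0.057 ] [0.5589 0.0017 0.059 ]
side 205 [304 207  31  15 237] [318.81434599 214.38396624] [0.56   0.0053 0.0568] [0.5586 0.0013 0.059 ]
side 220 [314 210  13   7  69] [319.92753623 213.04347826] [0.5631 0.0058 0.0595] [0.5634 0.0066 0.059 ]
(array([0.56234763, 0.00432558, 0.05703731]), np.float64(0.005138399214264898))
(array([0.56363736, 0.00408751, 0.06032602]), np.float64(0.0021737001605394565))
lid slope [-0.51829911  0.23288772] angle 1.0926168288906357
```

```bash
python3 - <<'E'
from h import *
f=np.load("pics/side10.npz");d=f["d"]
for v in range(115,190,8):
    print(v,[RC.inv().apply(pt("side",u,v,d[v,u])-C)[1:].round(3).tolist() for u in (330,345,360)])
p,r=rep();O=orient(72,90)
plan(p,r,[(tcp([0.5645,0.004,0.10],O),O,4),(tcp([0.5645,0.004,0.066],O),O,2)])
E
```

```text
115 [[0.189, 0.235], [0.185, 0.233], [0.185, 0.229]]
123 [[0.182, 0.215], [0.184, 0.211], [0.18, 0.208]]
131 [[0.175, 0.194], [0.178, 0.19], [0.176, 0.187]]
139 [[0.171, 0.173], [0.174, 0.168], [0.172, 0.165]]
147 [[0.171, 0.15], [0.165, 0.148], [0.17, 0.142]]
155 [[0.165, 0.129], [0.159, 0.126], [0.164, 0.12]]
163 [[0.161, 0.106], [0.155, 0.104], [0.16, 0.098]]
171 [[0.154, 0.085], [0.153, 0.081], [0.153, 0.076]]
179 [[0.153, 0.061], [0.149, 0.058], [0.148, 0.053]]
187 [[0.227, 0.002], [0.114, 0.049], [0.116, 0.043]]
t 10.475 p [ 0.525  -0.0503  0.2699] tip case [-0.0709 -0.1     0.2509] dir [ 0. -0. -1.] q [-0.2   0.04  0.25  1.72 -0.01  1.38 -0.3 ] F [ 0.  -0.4 -0.3]
--
[-0.5, 0.0, 0.0, 3.77, 1.62, 0.45, 0] [ 0.535 -0.037  0.232]
[-0.5, 0.0, 0.0, 3.77, 1.61, 0.47, 0] [ 0.545 -0.023  0.194]
[-0.5, 0.0, 0.0, 3.77, 1.61, 0.49, 0] [ 0.555 -0.01   0.157]
[-0.5, 0.0, 0.0, 3.77, 1.6, 0.5, 0] [0.564 0.004 0.119]
--
[0.0, 0.0, 0.0, 1.7, -0.0, 0.0, 0] [0.564 0.004 0.102]
[0.0, 0.0, 0.0, 1.7, -0.0, 0.0, 0] [0.564 0.004 0.085]
```

The lid plane leans back 0.2 rad past vertical (about 1.77 rad, at its stop). The key sits at (0.5645, 0.004, 0.059), and both views agree within 2 mm. Descending.

Call:
{"name": "jog_arm", "arguments": {
  "targets": [
    [-0.5,0,0,3.8,1.6,0.5,0],
    [-0.5,0,0,3.8,1.6,0.5,0],
    [-0.5,0,0,3.8,1.6,0.5,0],
    [-0.5,0,0,3.7,1.6,0.5,0],
    [0,0,0,1.7,0,0,0],
    [0,0,0,1.6,0,0,0],
    [0,0,0,0,0,0,0]
  ]
}}

```text
time: 11.35
position: [0.5646, 0.0021, 0.0854]
tool_rot: [0.245, 1.556, -0.25]
ft_force: [-0.4, -0.1, 0.0]
grip_width: 0.006
```

```bash
python3 - <<'E'
from h import *
im,d=get_image("side")
cv2.imwrite(f"pics/side11.png",cv2.resize(im[130:280,240:440,::-1],None,fx=3.5,fy=3.5,interpolation=cv2.INTER_CUBIC))
p,r=rep();O=orient(72,90);plan(p,r,[(tcp([0.5645,0.004,0.060],O),O,1)]);print((p+.019*r.as_matrix()[:,0]).round(4))
E
```

```text
t 11.4 p [0.5653 0.0022 0.0864] tip case [-0.0391 -0.0419  0.0674] dir [ 0. -0. -1.] q [-0.23  0.27  0.2   1.85 -0.06  1.03 -0.32] F [-0.5 -0.1  0.1]
--
[-0.1, 0.1, 0.1, 0.74, 0.15, -0.14, 0] [0.564 0.004 0.079]
[0.5654 0.0021 0.0674]
```

View pics/side11.png

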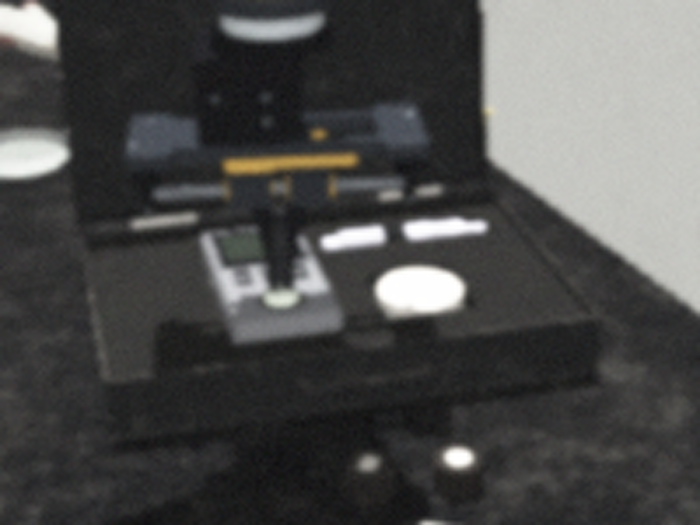

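The fingertips stand directly over the key at (282,295). I'll press in small steps and watch the force.

Call:
{"name": "jog_arm", "arguments": {
  "targets": [
    [0,0,0,0.5,0.1,-0.1,0],
    [0,0,0,0.3,0,0,0],
    [0,0,0,0,0,0,0]
  ]
}}

```text
time: 11.78
position: [0.565, 0.0041, 0.0783]
tool_rot: [0.245, 1.554, -0.249]
ft_force: [-0.8, 0.3, 1.8]
grip_width: 0.008
```

Call:
{"name": "jog_arm", "arguments": {
  "targets": [
    [0,0,0,0.3,0,0,0],
    [0,0,0,0,0,0,0]
  ]
}}

```text
time: 12.02
position: [0.565, 0.0041, 0.0751]
tool_rot: [0.245, 1.554, -0.249]
ft_force: [0.1, 0.3, 3.1]
grip_width: 0.008
```

Call:
{"name": "jog_arm", "arguments": {
  "targets": [
    [0,0,0,0.2,0,0,0],
    [0,0,0,0,0,0,0]
  ]
}}

```text
time: 12.28
position: [0.5651, 0.0041, 0.0744]
tool_rot: [0.245, 1.554, -0.249]
ft_force: [-2.7, 0.2, 11.4]
grip_width: 0.005
```

The force jumped to 11 N, above the key's 4 N bottom force, and travel stopped, so the key is bottomed. I'll hold briefly, then release and retreat.

Call:
{"name": "jog_arm", "arguments": {
  "targets": [
    [0,0,0,0.1,0,0,0],
    [0,0,0,0,0,0,0],
    [0,0,0,-1.0,0,0,0],
    [0,0,0,-3,0,0,0],
    [0,0,0,-5,0,0,0],
    [0,0,0,-5,-3,0,0],
    [0,0,0,-4,-5,0,0],
    [0,0,0,0,-5,0,0],
    [0,0,0,0,-5,0,0],
    [0,0,0,0,0,0,0]
  ]
}}

```text
time: 13.52
position: [0.5069, -0.1707, 0.2512]
tool_rot: [0.25, 1.555, -0.257]
ft_force: [0.5, 0.6, -0.0]
grip_width: 0.007
```

```bash
python3 - <<'E'
from h import *
for n in ("side","top"):
    im,d=get_image(n);np.savez(f"pics/{n}12.npz",im=im,d=d)
    x0,x1,y0,y1=(180,450,100,300) if n=="top" else (200,440,70,280)
    cv2.imwrite(f"pics/{n}12.png",cv2.resize(im[y0:y1,x0:x1,::-1],None,fx=2.8,fy=2.8,interpolation=cv2.INTER_CUBIC))
    g=cv2.cvtColor(im,cv2.COLOR_RGB2GRAY);k,l,st,ce=cv2.connectedComponentsWithStats((g>220).astype(np.uint8))
    v,u=(219,320) if n=="top" else (213,320)
    i=l[v,u];print(n,st[i],ce[i],pt(n,*ce[i],np.median(d[l==i])).round(4))
    if n=="side":
        for v in (115,147,179): print(v,[RC.inv().apply(pt("side",u,v,d[v,u])-C)[1:].round(3).tolist() for u in (345,360)])
rep()
E
```

```text
side [314 210  13   7  68] [319.98529412 213.        ] [0.5632 0.0056 0.0597]
115 [[-0.251, 0.346], [-0.257, 0.346]]
147 [[0.166, 0.148], [0.171, 0.142]]
179 [[0.144, 0.06], [0.149, 0.053]]
top [316 215   9   9  65] [319.90769231 218.90769231] [0.5648 0.0037 0.0578]
t 13.625 p [ 0.5087 -0.1656  0.2508] tip case [-0.0692 -0.2164  0.2318] dir [ 0. -0. -1.] q [-0.07  0.07  0.35  1.74 -0.02  1.34 -0.03] F [ 0.6 -0.1  0.3]
```

View pics/side12.png

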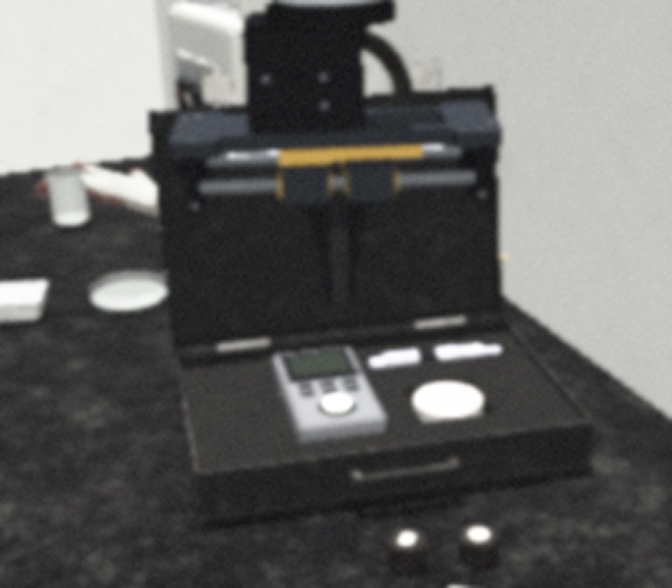

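View pics/top12.png

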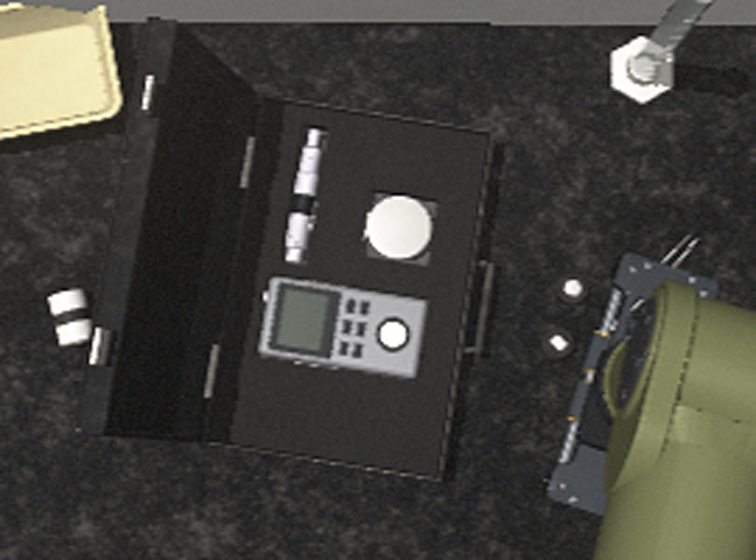

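The lid is still leaning back, and the key is at the same pixels as before the press. The case, tester, specimens and tape haven't moved, and the arm is clear at z = 0.25. Handing in.

```bash
python3 -c "
from bench import *
print(close_job())"
```

```text
the job is handed in; nothing more can be done
None
```

I opened the lid and pressed the power key, then handed the job in at about 13.6 s of the 48 s allowed; no verdict was reported.

**Lid:** With the fingers shut, I pushed the nearer latch tab up from underneath and followed the arc about the hinge until the lid fell back. Depth points on the lid plane gave an angle of about 1.77 rad just before the press, which is at its 1.78 stop. My first fit of that angle gave 1.09 rad. I put that down to a badly chosen image region and redid it. After the press, two of the three rows I sampled still lay on the same lid plane, and the gripper hid the third.

**Key:** I pressed it straight down until the force rose to about 11 N and the finger stopped moving, then let go. Afterwards its top measured 58–60 mm high at the same pixels as before, so it is up again. The two views agreed on its position to about 2 mm.

**Surroundings:** In the last pictures the case and tester are where they were just before the press. The specimens and tape roll look undisturbed, but I judged that by eye. The tweezers were partly hidden by the arm in the last view and looked unmoved in the earlier ones. The arm ended clear of everything, with only sensor-noise force on the tool.

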